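Turn the jar's label to the scanner

TASK

Slide the wide glass jar off the loading shelf onto the scanning station's turntable so that it stands wholly on the disc, and turn it until its label squarely faces the scanner's window. The jar is too wide to grip: push and press it gently (never with more than 25 N), keep it upright and do not let it fall to the bench. Leave the yellow tip box, the beaker and the white bottle where they stand.

Things in the scene. Friction and masses are not known exactly. Their poses are not given: they have to be found in the camera images.
- jar: squat amber glass jar with flat white lid, loose, upright, 92 mm diameter, 75 mm tall (lid: top 17 mm, 89 mm diameter), 0.3 to 0.65 kg; wider than the gripper. Origin: centre of its underside, z up; +x points out through the middle of the paper label (40 mm tall, 50 mm wide, on one side only). It turns with the turntable when its lid is pressed and turned.
- lid_top (a point): centre of the flat top of the jar's lid, 75 mm above the jar's origin. A 16 mm wide brown paper seal strip runs from the label up over the lid's edge and 30 mm in towards this point, so the label's side can be told from above
- label (a point): middle of the label on the jar's side, 46 mm from the jar's axis along the jar's +x, 31 mm above its underside
- station: fixed scanning station: a turntable with a flat loading shelf on its -y side. Origin on the turntable's upright axis at bench level, z up. The shelf is an aluminium plate 140 mm wide (x from -70 to 70 mm), from y = -238 to -63 mm, its top 50 mm above the bench, 2 mm above the empty disc. The jar starts on it.
- disc (a point): centre of the turntable disc's top: rubber-topped, 120 mm diameter, no rim, 48 mm above the bench when empty. It turns about its upright axis without end, with a friction of 0.06 N m (it does not coast; a light touch slips on the lid, 12 to 18 N of press with open fingers carries the jar round), and is sprung: 8 N per mm, at most 4 mm down; the jar sinks it under 1 mm.
- scanner: fixed scanner on an arm beside the turntable. Origin on the turntable's axis at bench level; its +x points from that axis to the scanner's window. White block 50 mm deep (x from 100 to 150 mm), 70 mm wide, 117 mm tall; black window 50 x 36 mm, 83 mm above the bench. The label faces it squarely when the jar's +x points along the scanner's +x.
- tip_box: bystander: yellow pipette tip box 124 x 89 x 72 mm, origin at the centre of its underside
- beaker: bystander: glass beaker, 72 mm diameter, 90 mm tall, origin at the centre of its underside
- bottle: bystander: white bottle, 56 mm diameter, 120 mm tall, origin at the centre of its underside
Things that resemble listed ones, but are neither listed nor needed, are in the scene too. Leave any pink look-alike of the jar alone.

How it is judged:
At the end, for the whole second after the job is handed in: the jar stands upright (within 0.05 rad) and at rest on the turntable, its axis within 15 mm of the turntable's, clear of the shelf, and its label direction (+x) is within 0.2 rad of the scanner's +x (horizontal distance between jar and station below 0.015 m and height (world z) of jar between 0.038 and 0.0492 m and angle between jar's own z axis and vertical below 0.05 rad and angle between the x axis of jar and the x axis of scanner, either way round below 0.2 rad and x of label in the frame of scanner above 0.02 m and linear speed of jar below 0.01 m/s and angular speed of jar below 0.05 rad/s); the robot touches nothing.
It fails at once if the jar is pushed or pressed with more than 30 N (contact force between any of the fingers, the arm and jar above 30 N).
It fails at once if the jar is tipped or falls off the station (angle between jar's own z axis and vertical above 0.35 rad or height (world z) of jar below 0.03 m).
It fails at once if a bystander is moved more than 20 mm (distance of any of tip_box, beaker, bottle from where it was at the start of the episode above 0.02 m).
It also fails if it takes over 67 s, if anything falls off the work surface, if the arm or the gripper's body presses on something with over 40 N, if the wrist force passes 120 N, or if a joint passes its speed limit or range.

ROBOT

A 7-joint arm with a two-finger parallel gripper is mounted at the origin on the work surface. World frame = base frame: x ahead of the robot, y to its left, z up, the work surface at z = 0. Lengths are in m, angles in rad, forces in N, time in s.
With the tool pointing down it reaches from about 0.425 to 0.8 m from the base axis. Payload 8.3 kg.
Tool frame: the origin (TCP) lies between the finger pads; the fingertips stand 19 mm ahead of it and the grasp point (between the pads) is the TCP; z points along the fingers, y is the line along which they close (so a half turn about z gives the same grasp; the last joint's range is limited). The gripper opens to 85 mm and grips with 20 to 120 N. Pads are 22 mm wide; open, the fingers measure 114 mm over their backs; the gripper's body (76 mm by 85 mm) begins 54 mm behind the grasp point. The pads swing forward as they close: fully open they stand 13 mm farther back than shut.
Start: joints at [-1.315, 0.383, 0.016, 1.37, -0.006, 1.388, -0.046], TCP at [0.196, 0.594, 0.222] pointing down, gripper open.
Joint ranges: [-2.95, 2.95], [-0.25, 2.06], [-1.52, 1.56], [0.18, 2.33], [-1.44, 4.58], [0.02, 2.06], [-3.01, 3.01]. Speed limits (rad/s): [2.39, 2.39, 3.01, 3.01, 3.14, 3.14, 3.14].

INTERFACE

Orientations are given as a unit quaternion [x, y, z, w].
In Python, from cell import arm gives the robot as it stands.
- The arm moves only by the tool step_arm, never from a script. Its arguments are lists of equal length, an entry for each row: "linear": the shift along the tool's x, y, z as a fraction of full scale, a list of three; "twist": the turn, a rotation vector about the tool's x, y, z as a fraction of full scale, a list of three. A call has 1 to 5 rows; each row shifts and turns the commanded pose from where the row before left it, along the tool's axes as they then stand; what a row does not reach is not made up. Full scale, the value 1, is 0.075 m for a shift and 0.08 rad for a turn. A row lasts 1/10 s, in which the tool goes at most 50 mm and 8.59 degrees, less where a joint would pass 70% of its speed; a pose out of reach is approached as far as the arm can. A call with a number of a shift or a turn outside -1 to 1 is refused whole. A call with a gripper value outside its range is refused whole. "hand" is the opening, from 0 (shut) to 1 (fully open), set as the call begins (left out, the last holds). The fingers move at their own pace and stop on an object; "squeeze" is the grip in N (left out, the last holds). Time passes only in rows, so rows that do not move let the fingers close. It gives the time, the measured TCP pose, the force, the opening and the grip force at its end, in the units of the state.
- arm.get_state(): the state, without advancing time (a new reading comes with each control period).
- arm.capture(name): name is "side" or "top"; returns the picture (480x640x3 uint8, blue, green, red); there is no depth.
- arm.calibration(name): a dict with "fovy" (degrees; the focal length in pixels is half the picture's height over the tangent of half this angle, whatever the lens; pixels are square), "cx", "cy" (the principal point, pixels), "xyz" and "rotation" of the camera in the world. Camera axes: x right, y down, z forward; pixel columns grow to the right and rows downward; lengths in m; the calibration is good to about 2 mm. A picture is of the moment at which its call begins. calibration takes no time and is no camera call.
- arm.finish_job(): hands the job in; it is judged then, once.
Trained networks look in the newest picture that a camera, given by its name, has taken for a name from the list of things; names that differ only in an ending like _2 or _b are one class to them, and where a whole thing is asked for, a point or a joint stands for the part that bears it (a point fixed in the world has none). Each returns a list of dicts, best first, with "conf" (0 to 1); they miss things now and then, are a little off and sometimes report something else, mostly with a low value. They report only what shows in the picture. A call takes as long as a camera call. They do not tell look-alikes from the thing itself.
- arm.look_for(thing, camera): "bbox" ([left, top, width, height] in pixels, round what is visible of it).
- arm.trace(thing, camera): "pixels" (480x640 bool, what is visible of it) and "bbox" ([left, top, width, height] in pixels, round what is visible of it).
The state is a dict: "clock": time; "joints": joint angles; "joint_vel": joint speeds; "effort": joint torques, N m; "eef_pos": TCP position; "orientation": TCP orientation; "force": force on the tool from outside, world axes, zero at the start; "moment": the same for the moment, N m; "opening": finger opening in m; "grasp_force": force on a finger pad.
Only numpy, scipy, OpenCV 4.12 (cv2) and the standard library are available. Lean on these libraries where they do the work, as an engineer would, in place of code of your own. Each camera call takes 0.05 s, during which the arm holds its last target. There are 200 camera calls.

## Working session

There is one attempt and no reset: what is moved stays moved. The work goes in short steps, Python scripts to look and compute and a tool call to move; the robot and the scene stay as the last step left them, time stands still between calls to the robot, and variables do not carry over. Pictures are saved under pics/ and viewed, at most 10 in all, crops included, and the job is handed in when it is done.

Besides the shell and the picture viewer there is one more tool, called by a JSON object that holds its "op" and its "data". step_arm: Moves the arm, as the interface text tells. Shift numbers are shares of 0.075 m and turn numbers shares of 0.08 rad, none past 1 either way. Its arguments: {"type":"object","properties":{"linear":{"type":"array"},"twist":{"type":"array"},"hand":{"type":"number"},"squeeze":{"type":"number"}},"required":["linear","twist"]}

```bash
mkdir -p pics; python3 - <<'E'
from cell import arm
import cv2,numpy as np
for n in("top","side"):
    cv2.imwrite(f"pics/{n}0.png",arm.capture(n)); c=arm.calibration(n); print(n,c)
    for t in("jar","station","disc","scanner","tip_box","beaker","bottle","lid_top","label"):
        try: print(t,[(np.round(d["bbox"]).tolist(),round(d["conf"],2)) for d in arm.look_for(t,n)][:3])
        except Exception as e: print(t,e)
s=arm.get_state();print(s)
E
```

```text
top {'fovy': 57.87016567725555, 'cx': 317.8589365130149, 'cy': 246.90893974174966, 'xyz': array([0.43255748, 0.01435723, 1.16457065]), 'rotation': array([ 0.71293321, -0.69955976,  0.03852206, -0.02929911])}
jar [([281.0, 304.0, 33.0, 38.0], 0.84), ([338.0, 247.0, 40.0, 38.0], 0.69)]
station [([270.0, 225.0, 117.0, 68.0], 0.95)]
disc [([268.0, 223.0, 46.0, 48.0], 0.58)]
scanner [([234.0, 204.0, 41.0, 32.0], 0.88)]
tip_box [([138.0, 230.0, 44.0, 48.0], 0.8)]
beaker [([449.0, 273.0, 41.0, 30.0], 0.84)]
bottle [([454.0, 162.0, 29.0, 29.0], 0.83), ([336.0, 246.0, 39.0, 41.0], 0.24)]
lid_top [([337.0, 246.0, 38.0, 38.0], 0.96), ([279.0, 301.0, 39.0, 41.0], 0.94)]
label [([338.0, 248.0, 37.0, 37.0], 0.95), ([280.0, 304.0, 34.0, 36.0], 0.67), ([268.0, 223.0, 46.0, 49.0], 0.32)]
side {'fovy': 43.94793248611637, 'cx': 319.35675223547133, 'cy': 238.64244618813944, 'xyz': array([-0.0922972 , -0.99205052,  0.98151332]), 'rotation': array([ 0.85921438, -0.24417122,  0.12151031, -0.43285829])}
jar [([311.0, 251.0, 38.0, 49.0], 0.93), ([230.0, 256.0, 42.0, 43.0], 0.87)]
station [([290.0, 234.0, 88.
[... 372 characters left out ...]
.0, 'joints': array([-1.31489858,  0.38340505,  0.01636763,  1.37011001, -0.00632303,
        1.38820118, -0.04647681]), 'joint_vel': array([-0.00157325,  0.0016111 ,  0.00097827, -0.00066172,  0.00163429,
       -0.00179268,  0.00120274]), 'effort': array([ 1.75777200e-04, -6.27352595e+01,  8.42955261e-01, -3.72071528e+01,
        1.66044594e-02,  3.12025360e-03, -7.52855186e-06]), 'eef_pos': array([0.19581234, 0.59350843, 0.22227141]), 'orientation': array([ 1.58677775e-01,  9.87330421e-01, -3.12239326e-05, -5.14726658e-05]), 'force': array([ 0.55864544, -0.57677884,  0.39863193]), 'moment': array([ 0.03258145, -0.01880902,  0.0073072 ]), 'grasp_force': 0.0, 'opening': 0.08554817707492311}
```

```bash
python3 - <<'E'
import cv2
t=cv2.imread("pics/top0.png");s=cv2.imread("pics/side0.png")
a=cv2.resize(t[190:350,225:400],None,fx=4,fy=4,interpolation=3)[:600]
cv2.imwrite("pics/tc.png",a)
cv2.imwrite("pics/sc.png",cv2.resize(s[180:330,215:395],None,fx=4,fy=4,interpolation=3))
E
```

```text
(no output)
```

View pics/top0.png

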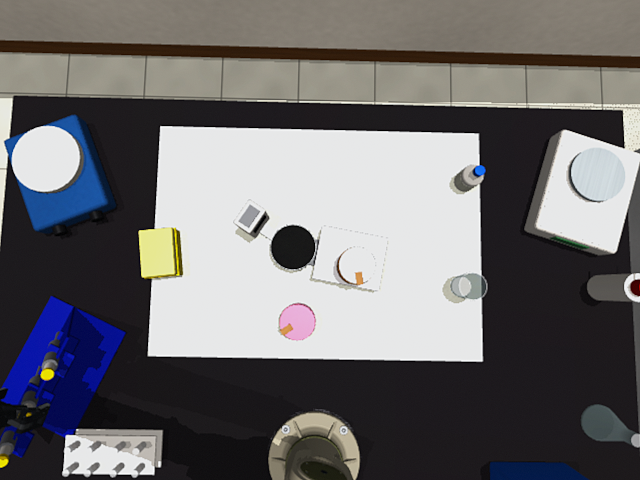

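View pics/tc.png

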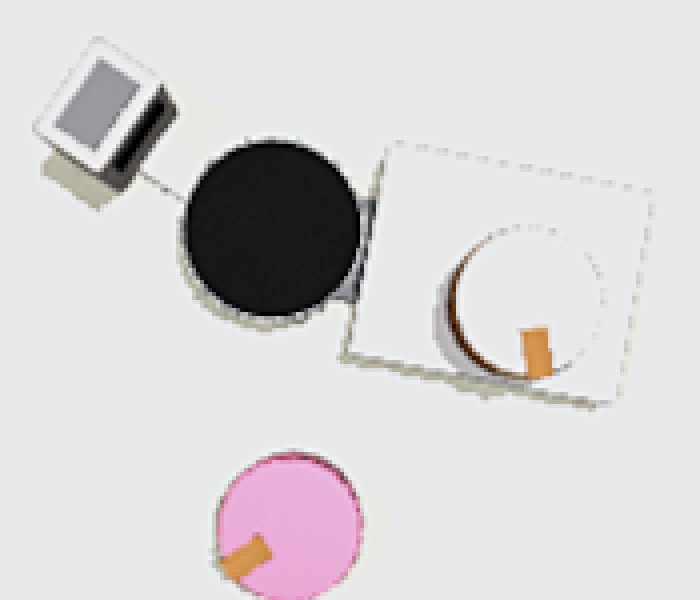

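View pics/sc.png

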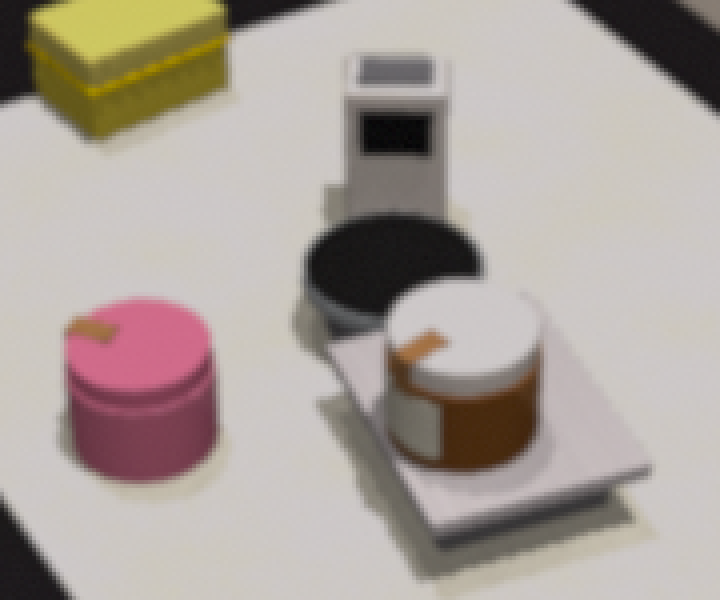

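The jar I want is the white-lidded amber one on the shelf (top px ~357,265; side ~331,275). The look-alikes are the pink jar (297,322) and the round white lid on the blue machine (47,158). The strip at (359,278) points towards the robot. The disc is at (293,247) and the scanner at (251,217).

```bash
cat > h.py <<'E'
from cell import arm
import cv2,numpy as np
from scipy.spatial.transform import Rotation as R
from scipy.optimize import least_squares
def cam(n):
    c=arm.calibration(n); r=np.asarray(c["rotation"])
    M=r if r.shape==(3,3) else R.from_quat(r).as_matrix()
    return 240/np.tan(np.radians(c["fovy"])/2),c["cx"],c["cy"],np.array(c["xyz"]),M
def ray(n,uv,z):
    f,cx,cy,p,M=cam(n); d=M@np.array([(uv[0]-cx)/f,(uv[1]-cy)/f,1]); return (p+d*(z-p[2])/d[2])[:2]
def proj(n,P):
    f,cx,cy,p,M=cam(n); q=(np.atleast_2d(P)-p)@M; return np.c_[cx+f*q[:,0]/q[:,2],cy+f*q[:,1]/q[:,2]]
E
python3 - <<'E'
from h import *
t=lambda a:(225+(a[0]-1.5)/4,190+(a[1]-1.5)/4); s=lambda a:(215+(a[0]-1.5)/4,180+(a[1]-1.5)/4)
sh=np.array([ray("top",t(a),.05) for a in[(390,141),(655,190),(615,405),(342,357)]])
d=ray("top",t((273,228)),.048); print("shelf",sh.round(4).tolist(),"disc",d, "edges",np.linalg.norm(np.diff(sh,axis=0),axis=1))
loc=np.array([[70,-63],[70,-238],[-70,-238],[-70,-63],[0,0]])/1e3
obs=np.r_[sh,[d]]
for sgn in(1,-1):
    L=loc*[sgn,1]
    f=lambda v:((L@np.array([[np.cos(v[2]),-np.sin(v[2])],[np.sin(v[2]),np.cos(v[2])]]).T+v[:2]-obs)*1e3).ravel()
    r=min((least_squares(f,[*d,a]) for a in(0,1.5,3,-1.5)),key=lambda r:r.cost); print("station",sgn,r.x,r.fun.round(1))
print("disc side",ray("side",s((394,268)),.048))
print("lid top",ray("top",t((529,302)),.125),"side",ray("side",s((463,326)),.125))
print("strip inner/outer",ray("top",t((535,328)),.125),ray("top",t((539,377)),.125),"side",ray("side",s((440,341)),.125),ray("side",s((395,356)),.125))
sc=np.array([ray("top",t(a),.117) for a in[(98,37),(163,92),(100,170),(33,128)]]);print("scanner c",sc.mean(0),"side",ray("side",s((397,74)),.117),sc.tolist())
print("pink",ray("top",t((290,525)),.075))
print("proj lid chk",proj("side",[*ray("top",t((529,302)),.125),.125]))
for n,b in(("tip_box",(160,254,.072)),("beaker",(472,287,.09))): print(n,ray("top",b[:2],b[2]))
print(R.from_quat(arm.get_state()["orientation"]).as_matrix().round(3))
E
```

```text
shelf [[0.5976, -0.0092], [0.569, -0.1814], [0.43, -0.1562], [0.4574, 0.0191]] disc [0.53963487 0.06528012] edges [0.17456111 0.14131886 0.17737026]
station 1 [0.53938327 0.06612091 6.11062954] [-0.   1.3 -1.5  1.1 -0.4 -0.2  2.2 -3.  -0.3  0.8]
station -1 [ 0.5365841   0.06657488 -0.14900251] [-139.6   23.9 -137.    23.   140.5  -23.   139.1  -25.2   -3.1    1.3]
disc side [0.53423999 0.05954231]
lid top [ 0.49067975 -0.09270313] side [ 0.4878014  -0.09517738]
strip inner/outer [ 0.475166   -0.09645165] [ 0.44596454 -0.09911682] side [ 0.46931392 -0.09978226] [ 0.44054265 -0.09774793]
scanner c [0.60517095 0.17002296] side [0.60084697 0.16457796] [[0.6481819257060966, 0.17179237973958603], [0.614986158825877, 0.13111920033173013], [0.5663065436345317, 0.16784660003855179], [0.591209153546365, 0.20933366082361415]]
pink [0.35235287 0.04912525]
proj lid chk [[330.85138443 260.14147243]]
tip_box [0.5121855  0.39719857]
beaker [ 0.44384793 -0.3823526 ]
[[-0.95   0.313 -0.   ]
 [ 0.313  0.95  -0.   ]
 [ 0.    -0.    -1.   ]]
```

{"op": "step_arm", "data": {"linear": [[0, 0, 0], [0, 0, 0], [0, 0, 0], [0, 0, 0], [0, 0, 0]], "twist": [[0, 0, 1], [0, 0, 1], [0, 0, 1], [0, 0, 1], [0, 0, 1]], "hand": 0.7}}

```text
clock: 1.5
eef_pos: [0.1958, 0.5935, 0.2223]
orientation: [0.353, 0.936, -0.0, -0.0]
force: [-0.3, -0.7, 0.8]
opening: 0.0599
grasp_force: 0.0
```

{"op": "step_arm", "data": {"linear": [[0, 0, 0], [0, 0, 0], [0, 0, 0], [0, 0, 0], [0, 0, 0]], "twist": [[0, 0, 1], [0, 0, 1], [0, 0, 1], [0, 0, 1], [0, 0, 1]]}}

```text
clock: 2.0
eef_pos: [0.1958, 0.5935, 0.2223]
orientation: [0.532, 0.847, -0.0, -0.0]
force: [0.3, -0.7, -0.0]
opening: 0.0598
grasp_force: 0.0
```

{"op": "step_arm", "data": {"linear": [[0, 0, 0], [0, 0, 0], [0, 0, 0], [0, 0, 0], [0, 0, 0]], "twist": [[0, 0, 1], [0, 0, 1], [0, 0, 1], [0, 0, 1], [0, 0, 1]]}}

```text
clock: 2.5
eef_pos: [0.1958, 0.5935, 0.2223]
orientation: [0.69, 0.724, -0.0, -0.0]
force: [-0.0, -0.2, 0.1]
opening: 0.0593
grasp_force: 0.0
```

{"op": "step_arm", "data": {"linear": [[0, 0, 0], [0, 0, 0], [0, 0, 0], [0, 0, 0], [0, 0, 0]], "twist": [[0, 0, 1], [0, 0, 1], [0, 0, 1], [0, 0, 1], [0, 0, 0.34]]}}

```text
clock: 3.0
eef_pos: [0.1958, 0.5936, 0.2223]
orientation: [0.804, 0.595, -0.0, -0.0]
force: [0.4, -0.7, -0.5]
opening: 0.0598
grasp_force: 0.0
```

{"op": "step_arm", "data": {"linear": [[-0.3, 0.5, 0], [-0.3, 0.5, 0], [-0.3, 0.5, 0], [-0.3, 0.5, 0], [-0.3, 0.5, 0]], "twist": [[0, 0, 0], [0, 0, 0], [0, 0, 0], [0, 0, 0], [0, 0, 0]]}}

```text
clock: 3.5
eef_pos: [0.3435, 0.4299, 0.2225]
orientation: [0.803, 0.596, 0.0, -0.0]
force: [0.9, 0.4, 1.0]
opening: 0.0595
grasp_force: 0.0
```

{"op": "step_arm", "data": {"linear": [[-0.3, 0.5, 0], [-0.3, 0.5, 0], [-0.3, 0.5, 0], [-0.3, 0.5, 0], [-0.3, 0.5, 0]], "twist": [[0, 0, 0], [0, 0, 0], [0, 0, 0], [0, 0, 0], [0, 0, 0]]}}

```text
clock: 4.0
eef_pos: [0.4901, 0.2678, 0.2226]
orientation: [0.803, 0.596, 0.0, -0.0]
force: [1.2, 1.1, -1.3]
opening: 0.0599
grasp_force: 0.0
```

{"op": "step_arm", "data": {"linear": [[-0.6, 0.15, 0], [-0.6, 0.15, 0], [-0.6, 0.15, 0], [-0.6, 0.15, 0], [-0.6, 0.15, 0]], "twist": [[0, 0, 0], [0, 0, 0], [0, 0, 0], [0, 0, 0], [0, 0, 0]]}}

```text
clock: 4.5
eef_pos: [0.4772, 0.0357, 0.2225]
orientation: [0.803, 0.596, 0.0, -0.0]
force: [0.3, -0.4, -0.3]
opening: 0.0599
grasp_force: 0.0
```

{"op": "step_arm", "data": {"linear": [[-0.6, 0.15, 0], [-0.6, 0.15, 0], [-0.6, 0.15, 0], [-0.6, 0.15, 0], [0, 0, 0]], "twist": [[0, 0, 0], [0, 0, 0], [0, 0, 0], [0, 0, 0], [0, 0, 0]]}}

```text
clock: 5.0
eef_pos: [0.4667, -0.1552, 0.2231]
orientation: [0.806, 0.592, -0.0, 0.001]
force: [-0.2, -0.1, 0.7]
opening: 0.0601
grasp_force: 0.0
```

{"op": "step_arm", "data": {"linear": [[-0.05, 0.05, 0.4], [0, 0, 0.45], [0, 0, 0.45], [0, 0, 0.3], [0, 0, 0]], "twist": [[0, 0, 0], [0, 0, 0], [0, 0, 0], [0, 0, 0], [0, 0, 0]]}}

```text
clock: 5.5
eef_pos: [0.4686, -0.1516, 0.0997]
orientation: [0.803, 0.596, -0.002, -0.002]
force: [-0.2, 0.3, -0.0]
opening: 0.0595
grasp_force: 0.0
```

```bash
python3 - <<'E'
from h import *
s=arm.get_state(); print(s["eef_pos"],s["force"],s["joints"].round(2),R.from_quat(s["orientation"]).as_matrix()[:,0])
a=arm.capture("side"); b=arm.capture("top")
cv2.imwrite("pics/m1.png",np.hstack([cv2.resize(a[210:350,260:400],(400,400)),cv2.resize(b[190:330,250:390],(400,400))]))
E
```

```text
[ 0.46863623 -0.15156079  0.09965344] [-0.24623005  0.29761121 -0.02548678] [-0.46  0.26  0.82  1.91 -0.21  1.06  0.15] [ 0.28960403  0.95714576 -0.00122812]
```

View pics/m1.png

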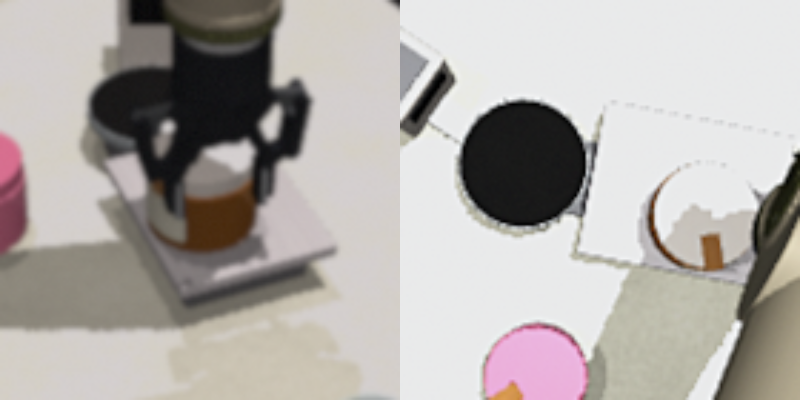

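Side view: the open fingers straddle the back of the jar, and nothing is touching yet. Next I lower a bit more and push.

{"op": "step_arm", "data": {"linear": [[0, 0.01, 0.1], [0, 0, 0.1], [0, 0, 0], [0, 0, 0]], "twist": [[0, 0, 0], [0, 0, 0], [0, 0, 0], [0, 0, 0]]}}

```text
clock: 6.0
eef_pos: [0.4715, -0.1527, 0.0874]
orientation: [0.803, 0.595, -0.0, -0.0]
force: [0.1, 0.0, 0.6]
opening: 0.0599
grasp_force: 0.0
```

{"op": "step_arm", "data": {"linear": [[0.07, 0, 0], [0.07, 0, 0], [0.07, 0, 0], [0.07, 0, 0]], "twist": [[0, 0, 0], [0, 0, 0], [0, 0, 0], [0, 0, 0]]}}

```text
clock: 6.4
eef_pos: [0.4781, -0.1327, 0.0876]
orientation: [0.803, 0.595, 0.0, 0.001]
force: [0.5, -3.6, -0.1]
opening: 0.0599
grasp_force: 1.8
```

{"op": "step_arm", "data": {"linear": [[0.09, 0, 0], [0.1, 0, 0], [0.1, 0, 0], [0.1, 0, 0], [0.1, 0, 0]], "twist": [[0, 0, 0], [0, 0, 0], [0, 0, 0], [0, 0, 0], [0, 0, 0]]}}

```text
clock: 6.9
eef_pos: [0.4884, -0.097, 0.0873]
orientation: [0.803, 0.595, -0.0, 0.0]
force: [-0.6, -4.0, 1.0]
opening: 0.06
grasp_force: 2.2
```

{"op": "step_arm", "data": {"linear": [[0.1, 0, 0], [0.1, 0, 0], [0.1, 0, 0], [0.1, 0, 0], [0.1, 0, 0]], "twist": [[0, 0, 0], [0, 0, 0], [0, 0, 0], [0, 0, 0], [0, 0, 0]]}}

```text
clock: 7.4
eef_pos: [0.4993, -0.0611, 0.0873]
orientation: [0.803, 0.595, -0.0, 0.0]
force: [-1.2, -5.3, 3.2]
opening: 0.0599
grasp_force: 2.8
```

{"op": "step_arm", "data": {"linear": [[0.1, 0, 0], [0.1, 0, 0], [0.1, 0, 0], [0.1, 0, 0], [0.1, 0, 0]], "twist": [[0, 0, 0], [0, 0, 0], [0, 0, 0], [0, 0, 0], [0, 0, 0]]}}

```text
clock: 7.9
eef_pos: [0.5101, -0.0248, 0.0872]
orientation: [0.803, 0.595, -0.0, -0.0]
force: [-1.3, -2.9, -0.4]
opening: 0.0597
grasp_force: 3.8
```

{"op": "step_arm", "data": {"linear": [[0.1, 0, 0], [0.1, 0, 0], [0.06, 0, 0], [0.04, 0, 0], [0, 0, 0]], "twist": [[0, 0, 0], [0, 0, 0], [0, 0, 0], [0, 0, 0], [0, 0, 0]]}}

```text
clock: 8.4
eef_pos: [0.5166, -0.0035, 0.0871]
orientation: [0.803, 0.596, -0.0, -0.0]
force: [-0.0, -1.2, -2.1]
opening: 0.0602
grasp_force: 2.4
```

```bash
python3 - <<'E'
from h import *
s=arm.get_state(); print(s["eef_pos"],s["force"],s["joints"].round(2),R.from_quat(s["orientation"]).as_matrix()[:,0])
a=arm.capture("side"); b=arm.capture("top")
cv2.imwrite("pics/m2.png",np.hstack([cv2.resize(a[190:330,260:400],(400,400)),cv2.resize(b[190:330,230:370],(400,400))]))
E
```

```text
[ 0.51657173 -0.00351743  0.08713151] [-0.01017916 -1.1728267  -2.14871444] [-0.67  0.32  0.73  1.87 -0.25  1.05 -0.13] [2.90171586e-01 9.56974633e-01 4.15053840e-05]
```

View pics/m2.png

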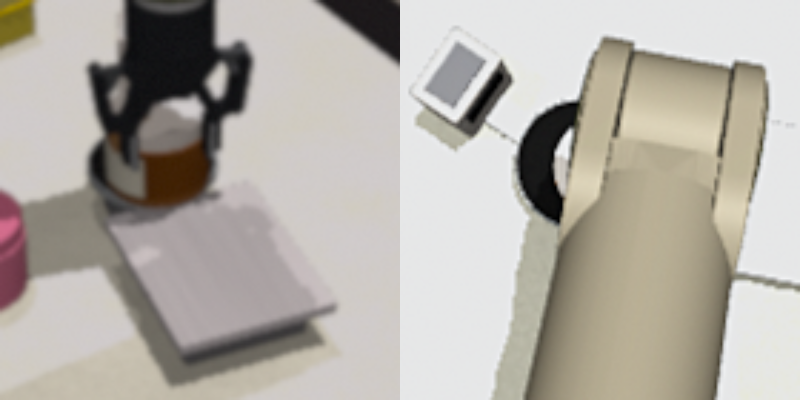

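{"op": "step_arm", "data": {"linear": [[0.08, 0, 0], [0.08, 0, 0], [0.08, 0, 0], [0.04, 0, 0], [0, 0, 0]], "twist": [[0, 0, 0], [0, 0, 0], [0, 0, 0], [0, 0, 0], [0, 0, 0]]}}

```text
clock: 9.0
eef_pos: [0.5229, 0.0169, 0.0872]
orientation: [0.803, 0.596, 0.0, -0.0]
force: [-0.8, -0.8, -1.2]
opening: 0.06
grasp_force: 1.2
```

{"op": "step_arm", "data": {"linear": [[-0.2, 0, 0], [-0.4, 0, 0], [-0.5, 0, 0], [-0.5, 0, -0.2], [-0.5, 0, -0.2]], "twist": [[0, 0, 0], [0, 0, 0], [0, 0, 0], [0, 0, 0], [0, 0, 0]]}}

```text
clock: 9.5
eef_pos: [0.4756, -0.1368, 0.1177]
orientation: [0.804, 0.595, 0.0, -0.0]
force: [0.9, 0.0, 0.2]
opening: 0.0598
grasp_force: 0.0
```

{"op": "step_arm", "data": {"linear": [[-0.5, 0, -0.3], [-0.5, 0, -0.3], [-0.5, 0, -0.3], [0, 0, -0.3], [0, 0, 0]], "twist": [[0, 0, 0], [0, 0, 0], [0, 0, 0], [0, 0, 0], [0, 0, 0]], "hand": 1}}

```text
clock: 10.0
eef_pos: [0.4443, -0.2456, 0.2104]
orientation: [0.805, 0.594, 0.002, 0.002]
force: [0.1, -0.3, 0.4]
opening: 0.0856
grasp_force: 0.0
```

```bash
python3 - <<'E'
from h import *
s=arm.get_state(); print(s["eef_pos"],s["force"],s["joints"].round(2))
a=arm.capture("side"); b=arm.capture("top")
cv2.imwrite("pics/s3.png",a);cv2.imwrite("pics/t3.png",b)
cv2.imwrite("pics/m3.png",np.hstack([cv2.resize(a[190:290,270:370],(400,400),interpolation=3),cv2.resize(b[195:295,230:330],(400,400),interpolation=3)]))
E
```

```text
[ 0.44427492 -0.24556901  0.21038346] [ 0.06352705 -0.33885014  0.42309308] [-0.36  0.17  0.91  1.74 -0.14  1.29  0.28]
```

View pics/m3.png

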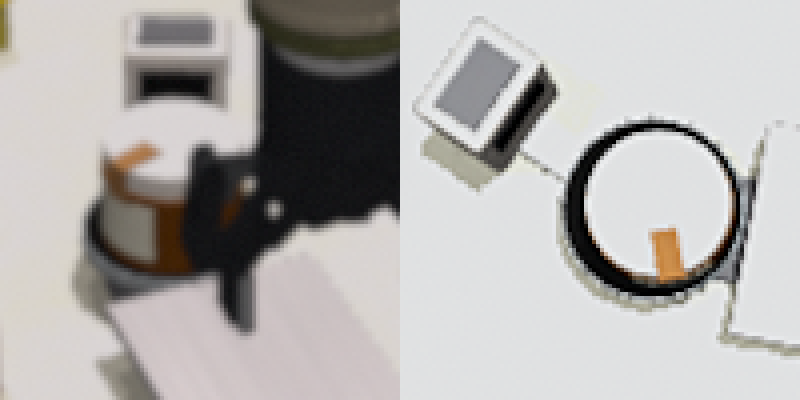

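```bash
cat >> h.py <<'E'
def lid(b,c0=(293,247)):
    """lid centre & strip from top picture: non-dark blob enclosed by the dark disc ring"""
    hsv=cv2.cvtColor(b,cv2.COLOR_BGR2HSV); m=np.zeros(b.shape[:2],np.uint8); cv2.circle(m,c0,27,255,-1)
    st=cv2.inRange(hsv,(5,120,150),(22,255,255))&m
    ys,xs=np.nonzero(st); sc=np.array([xs.mean(),ys.mean()])
    w=(cv2.inRange(b,(190,190,190),(255,255,255))|st)&m
    n,l,s,c=cv2.connectedComponentsWithStats(w,connectivity=4); k=l[c0[1],c0[0]]
    cn=max(cv2.findContours((l==k).astype(np.uint8),0,1)[0],key=cv2.contourArea)
    return cv2.fitEllipse(cn),cv2.minEnclosingCircle(cn),sc,len(xs)
E
python3 - <<'E'
from h import *
b=cv2.imread("pics/t3.png"); e,c,sc,n=lid(b); print(e,c,sc,n)
t=lambda a:(230+(a[0]-1.5)/4,195+(a[1]-1.5)/4)
for p in(e[0],c[0],t((261,204))): 
    L=ray("top",p,.122); d=ray("top",sc,.122)-L; print(L,"strip",d,np.hypot(*d),np.arctan2(d[1],d[0]))
for p in [(292.9,246.6)]:print("disc",ray("top",p,.048))
s=lambda a:(270+(a[0]-1.5)/4,190+(a[1]-1.5)/4)
print("side lid",ray("side",s((178,140)),.122))
E
```

```text
((294.0680847167969, 245.4750213623047), (35.06576156616211, 35.66699981689453), 177.50355529785156) ((294.1666564941406, 245.8333282470703), 18.566795349121094) [296.54285714 258.61428571] 70
[0.53538042 0.05909666] strip [-0.0316293  -0.00669293] 0.03232967033677044 -2.9330634613051187
[0.53451698 0.05883874] strip [-0.03076587 -0.00643501] 0.03143163712776218 -2.9354044273248046
[0.53505524 0.05714374] strip [-0.03130412 -0.00474001] 0.031660950846522415 -2.991316108820076
disc [0.53970097 0.06521717]
side lid [0.53374282 0.05261965]
```

{"op": "step_arm", "data": {"linear": [[0.55, 0, 0], [0.55, 0, 0], [0.55, 0, 0], [0.55, 0, 0], [0.55, 0, 0]], "twist": [[0, 0, 0], [0, 0, 0], [0, 0, 0], [0, 0, 0], [0, 0, 0]], "hand": 0.7}}

```text
clock: 10.6
eef_pos: [0.5037, -0.0426, 0.2062]
orientation: [0.803, 0.596, -0.0, -0.001]
force: [0.2, -0.3, 0.8]
opening: 0.0598
grasp_force: 0.0
```

{"op": "step_arm", "data": {"linear": [[0, 0, 0.3], [0, 0, 0.4], [0, 0, 0.4], [0, 0, 0.3], [0, 0, 0]], "twist": [[0, 0, 0], [0, 0, 0], [0, 0, 0], [0, 0, 0], [0, 0, 0]]}}

```text
clock: 11.1
eef_pos: [0.501, -0.0443, 0.0984]
orientation: [0.803, 0.596, -0.003, -0.002]
force: [-0.8, 0.4, -0.2]
opening: 0.0599
grasp_force: 0.0
```

{"op": "step_arm", "data": {"linear": [[0, 0, 0], [0, 0, 0]], "twist": [[0, 0, 0], [0, 0, 0]]}}

```text
clock: 11.3
eef_pos: [0.5048, -0.045, 0.1033]
orientation: [0.803, 0.596, 0.001, 0.0]
force: [-0.4, 0.9, -0.4]
opening: 0.0597
grasp_force: 0.0
```

{"op": "step_arm", "data": {"linear": [[0, 0, 0.1], [0, 0, 0.11], [0.2, 0, 0], [0.2, 0, 0], [0.1, 0, 0]], "twist": [[0, 0, 0], [0, 0, 0], [0, 0, 0], [0, 0, 0], [0, 0, 0]]}}

```text
clock: 11.8
eef_pos: [0.5158, -0.0062, 0.0866]
orientation: [0.803, 0.597, 0.0, -0.0]
force: [-0.1, -0.0, 0.3]
opening: 0.0603
grasp_force: 0.0
```

{"op": "step_arm", "data": {"linear": [[0.1, 0, 0], [0.1, 0, 0], [0.08, 0, 0], [0.08, 0, 0], [0, 0, 0]], "twist": [[0, 0, 0], [0, 0, 0], [0, 0, 0], [0, 0, 0], [0, 0, 0]]}}

```text
clock: 12.3
eef_pos: [0.523, 0.0168, 0.0865]
orientation: [0.803, 0.596, -0.0, 0.0]
force: [-0.6, -1.9, 1.0]
opening: 0.0598
grasp_force: 0.7
```

{"op": "step_arm", "data": {"linear": [[0, 0, 0]], "twist": [[0, 0, 0]]}}

```text
clock: 12.4
eef_pos: [0.5229, 0.0163, 0.0865]
orientation: [0.804, 0.595, -0.0, 0.0]
force: [0.4, -0.9, -0.2]
opening: 0.0598
grasp_force: 0.4
```

{"op": "step_arm", "data": {"linear": [[0.045, 0, 0], [0.045, 0, 0], [0, 0, 0], [-0.2, 0, 0], [-0.5, 0, 0]], "twist": [[0, 0, 0], [0, 0, 0], [0, 0, 0], [0, 0, 0], [0, 0, 0]]}}

```text
clock: 12.9
eef_pos: [0.5103, -0.0244, 0.0864]
orientation: [0.801, 0.598, 0.001, -0.0]
force: [0.1, -0.6, -0.9]
opening: 0.0598
grasp_force: 0.0
```

{"op": "step_arm", "data": {"linear": [[-0.5, 0, -0.2], [-0.5, 0, -0.4], [-0.5, 0, -0.4], [-0.5, 0, -0.4], [-0.5, 0, -0.2]], "twist": [[0, 0, 0], [0, 0, 0], [0, 0, 0], [0, 0, 0], [0, 0, 0]], "hand": 1}}

```text
clock: 13.4
eef_pos: [0.4549, -0.2088, 0.2092]
orientation: [0.804, 0.595, 0.002, 0.001]
force: [0.7, -0.2, 1.3]
opening: 0.0856
grasp_force: 0.0
```

```bash
python3 - <<'E'
from h import *
s=arm.get_state(); print(s["eef_pos"],s["force"],s["joints"].round(2))
b=arm.capture("top"); cv2.imwrite("pics/t4.png",b)
e,c,sc,n=lid(b); print(e,c,n)
for p in(e[0],c[0]): 
    L=ray("top",p,.122); d=ray("top",sc,.122)-L; print(L,"strip",d,np.hypot(*d),np.arctan2(d[1],d[0]))
E
```

```text
[ 0.4549021  -0.20881127  0.20923723] [ 0.73945039 -0.15569488  1.27119767] [-0.41  0.14  0.87  1.76 -0.12  1.29  0.19]
((291.2994079589844, 244.53929138183594), (35.3046875, 35.6009407043457), 0.6389487981796265) ((291.4562683105469, 244.86642456054688), 18.4766845703125) 71
[0.53751677 0.0658223 ] strip [-0.03099849 -0.00615688] 0.03160400852232056 -2.9455256444030407
[0.53673139 0.06542522] strip [-0.0302131  -0.00575979] 0.03075722135242702 -2.95321420395314
```

{"op": "step_arm", "data": {"linear": [[0.5, 0, 0], [0.55, 0, 0], [0.55, 0, 0], [0.55, 0, 0], [0.55, 0, 0]], "twist": [[0, 0, 0], [0, 0, 0], [0, 0, 0], [0, 0, 0], [0, 0, 0]], "hand": 0.7}}

```text
clock: 13.95
eef_pos: [0.514, -0.0114, 0.2065]
orientation: [0.803, 0.595, 0.0, -0.0]
force: [-0.3, -0.3, 0.3]
opening: 0.0598
grasp_force: 0.0
```

{"op": "step_arm", "data": {"linear": [[0.55, 0, 0], [0.5, 0, 0], [0, 0, 0], [0, 0, 0], [0, 0, 0]], "twist": [[0, 0, 0], [0, 0, 0], [0, 0, -1], [0, 0, -1], [0, 0, -1]]}}

```text
clock: 14.45
eef_pos: [0.5367, 0.0626, 0.2061]
orientation: [0.725, 0.689, -0.0, -0.0]
force: [1.0, -0.5, -0.3]
opening: 0.0597
grasp_force: 0.0
```

{"op": "step_arm", "data": {"linear": [[0, 0, 0], [0, 0, 0], [0, 0, 0], [0, 0, 0], [0, 0, 0]], "twist": [[0, 0, -1], [0, 0, -1], [0, 0, -1], [0, 0, -1], [0, 0, -1]]}}

```text
clock: 14.95
eef_pos: [0.5366, 0.0623, 0.2063]
orientation: [0.574, 0.819, 0.0, -0.0]
force: [0.5, -0.3, -0.6]
opening: 0.0596
grasp_force: 0.0
```

{"op": "step_arm", "data": {"linear": [[0, 0, 0], [0, 0, 0], [0, 0, 0], [0, 0, 0], [0, 0, 0]], "twist": [[0, 0, -1], [0, 0, -1], [0, 0, -1], [0, 0, -1], [0, 0, 0]]}}

```text
clock: 15.45
eef_pos: [0.5367, 0.0622, 0.2063]
orientation: [0.437, 0.899, 0.0, -0.0]
force: [-0.6, -1.0, 0.5]
opening: 0.0598
grasp_force: 0.0
```

```bash
python3 - <<'E'
from h import *
s=arm.get_state(); M=R.from_quat(s["orientation"]).as_matrix();print(s["eef_pos"],s["force"],s["joints"].round(2),M[:,0])
print("to go (tool axes)",M.T@(np.array([.5385,.065,.2])-s["eef_pos"])/.075)
E
```

```text
[0.53666525 0.06218371 0.20630887] [-0.56692095 -1.04452223  0.46072303] [-0.64  0.22  0.55  1.65 -0.12  1.3   0.6 ] [-6.17731214e-01  7.86389171e-01  4.67831624e-04]
to go (tool axes) [0.01437817 0.04242942 0.08412725]
```

{"op": "step_arm", "data": {"linear": [[0.015, 0.042, 0.3], [0, 0, 0.3], [0, 0, 0.1], [0, 0, 0], [0, 0, 0]], "twist": [[0, 0, 0], [0, 0, 0], [0, 0, 0], [0, 0, 0], [0, 0, 0]]}}

```text
clock: 15.95
eef_pos: [0.5391, 0.0652, 0.1548]
orientation: [0.438, 0.899, 0.0, 0.0]
force: [0.6, 1.1, 0.5]
opening: 0.06
grasp_force: 0.0
```

{"op": "step_arm", "data": {"linear": [[0, 0, 0.03], [0, 0, 0.03], [0, 0, 0]], "twist": [[0, 0, 0], [0, 0, 0], [0, 0, 0]]}}

```text
clock: 16.25
eef_pos: [0.5387, 0.0654, 0.1496]
orientation: [0.438, 0.899, 0.0, 0.0]
force: [-0.3, -0.2, -0.1]
opening: 0.0598
grasp_force: 0.0
```

{"op": "step_arm", "data": {"linear": [[0, 0, 0.04], [0, 0, 0.04], [0, 0, 0.02], [0, 0, 0]], "twist": [[0, 0, 0], [0, 0, 0], [0, 0, 0], [0, 0, 0]]}}

```text
clock: 16.65
eef_pos: [0.5384, 0.0654, 0.1416]
orientation: [0.438, 0.899, -0.0, -0.0]
force: [0.1, 0.9, 0.2]
opening: 0.0601
grasp_force: 0.0
```

{"op": "step_arm", "data": {"linear": [[0, 0, 0.02], [0, 0, 0.01], [0, 0, 0]], "twist": [[0, 0, 0], [0, 0, 0], [0, 0, 0]]}}

```text
clock: 16.95
eef_pos: [0.5386, 0.0654, 0.1397]
orientation: [0.438, 0.899, -0.0, -0.0]
force: [-1.2, -0.9, -0.9]
opening: 0.0602
grasp_force: 0.0
```

{"op": "step_arm", "data": {"linear": [[0, 0, 0.01], [0, 0, 0.01], [0, 0, 0]], "twist": [[0, 0, 0], [0, 0, 0], [0, 0, 0]]}}

```text
clock: 17.25
eef_pos: [0.5386, 0.0654, 0.1382]
orientation: [0.438, 0.899, -0.0, -0.0]
force: [0.1, -0.4, -0.6]
opening: 0.06
grasp_force: 0.0
```

{"op": "step_arm", "data": {"linear": [[0, 0, 0.01], [0, 0, 0.01], [0, 0, 0]], "twist": [[0, 0, 0], [0, 0, 0], [0, 0, 0]]}}

```text
clock: 17.55
eef_pos: [0.5386, 0.0654, 0.1366]
orientation: [0.438, 0.899, -0.0, -0.0]
force: [0.1, 0.4, 0.3]
opening: 0.0594
grasp_force: 0.0
```

{"op": "step_arm", "data": {"linear": [[0, 0, 0.01], [0, 0, 0]], "twist": [[0, 0, 0], [0, 0, 0]]}}

```text
clock: 17.75
eef_pos: [0.5386, 0.0654, 0.1359]
orientation: [0.438, 0.899, -0.0, -0.0]
force: [0.3, 0.4, 0.1]
opening: 0.0598
grasp_force: 0.0
```

{"op": "step_arm", "data": {"linear": [[0, 0, 0.01], [0, 0, 0]], "twist": [[0, 0, 0], [0, 0, 0]]}}

```text
clock: 17.95
eef_pos: [0.5387, 0.0654, 0.1352]
orientation: [0.438, 0.899, -0.0, -0.0]
force: [0.4, -1.0, -0.2]
opening: 0.0596
grasp_force: 0.0
```

{"op": "step_arm", "data": {"linear": [[0, 0, 0.01], [0, 0, 0.01], [0, 0, 0]], "twist": [[0, 0, 0], [0, 0, 0], [0, 0, 0]]}}

```text
clock: 18.25
eef_pos: [0.5386, 0.0654, 0.1336]
orientation: [0.438, 0.899, -0.0, -0.0]
force: [0.3, 0.5, -0.5]
opening: 0.06
grasp_force: 0.0
```

{"op": "step_arm", "data": {"linear": [[0, 0, 0.01], [0, 0, 0.01], [0, 0, 0]], "twist": [[0, 0, 0], [0, 0, 0], [0, 0, 0]]}}

```text
clock: 18.55
eef_pos: [0.5386, 0.0654, 0.1321]
orientation: [0.438, 0.899, -0.0, -0.0]
force: [-0.2, -0.2, -0.3]
opening: 0.0599
grasp_force: 0.0
```

{"op": "step_arm", "data": {"linear": [[0, 0, 0.01], [0, 0, 0.01], [0, 0, 0]], "twist": [[0, 0, 0], [0, 0, 0], [0, 0, 0]]}}

```text
clock: 18.85
eef_pos: [0.5386, 0.0654, 0.1306]
orientation: [0.438, 0.899, -0.0, -0.0]
force: [0.4, 0.6, -0.8]
opening: 0.0602
grasp_force: 0.0
```

{"op": "step_arm", "data": {"linear": [[0, 0, 0.01], [0, 0, 0.005], [0, 0, 0]], "twist": [[0, 0, 0], [0, 0, 0], [0, 0, 0]]}}

```text
clock: 19.15
eef_pos: [0.5386, 0.0654, 0.1296]
orientation: [0.438, 0.899, -0.0, -0.0]
force: [0.3, -0.1, 0.2]
opening: 0.06
grasp_force: 0.0
```

{"op": "step_arm", "data": {"linear": [[0, 0, 0.01], [0, 0, 0.01], [0, 0, 0]], "twist": [[0, 0, 0], [0, 0, 0], [0, 0, 0]]}}

```text
clock: 19.45
eef_pos: [0.5386, 0.0654, 0.128]
orientation: [0.438, 0.899, -0.0, -0.0]
force: [0.3, 0.1, -0.1]
opening: 0.0598
grasp_force: 0.0
```

```bash
python3 - <<'E'
from h import *
a=arm.capture("side")
cv2.imwrite("pics/m5.png",cv2.resize(a[170:290,260:380],(600,600),interpolation=3))
E
```

```text
(no output)
```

View pics/m5.png

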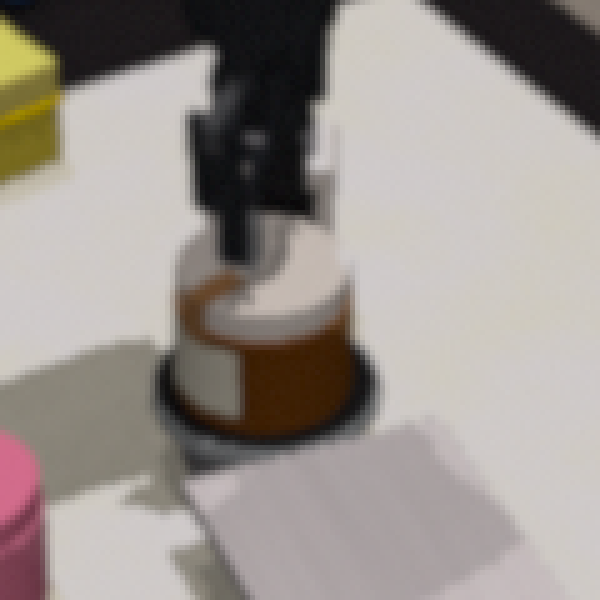

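Side view: the near fingertip at (240,265) hovers just above the lid, beside the strip, and the label faces the camera's left. I continue down slowly.

{"op": "step_arm", "data": {"linear": [[0, 0, 0.01], [0, 0, 0.01], [0, 0, 0]], "twist": [[0, 0, 0], [0, 0, 0], [0, 0, 0]]}}

```text
clock: 19.8
eef_pos: [0.5386, 0.0654, 0.1265]
orientation: [0.438, 0.899, -0.0, -0.0]
force: [-0.1, -0.3, -0.3]
opening: 0.0597
grasp_force: 0.0
```

{"op": "step_arm", "data": {"linear": [[0, 0, 0.01], [0, 0, 0]], "twist": [[0, 0, 0], [0, 0, 0]]}}

```text
clock: 20.0
eef_pos: [0.5386, 0.0654, 0.1258]
orientation: [0.438, 0.899, -0.0, -0.0]
force: [0.6, -0.4, 0.3]
opening: 0.0597
grasp_force: 0.0
```

{"op": "step_arm", "data": {"linear": [[0, 0, 0.01], [0, 0, 0]], "twist": [[0, 0, 0], [0, 0, 0]]}}

```text
clock: 20.2
eef_pos: [0.5386, 0.0654, 0.1251]
orientation: [0.438, 0.899, -0.0, -0.0]
force: [-0.6, 0.4, 0.6]
opening: 0.0594
grasp_force: 0.0
```

```bash
python3 - <<'E'
from h import *
a=arm.capture("side")
cv2.imwrite("pics/m6.png",cv2.resize(a[190:270,280:360],(640,600)[::-1] if 0 else (600,600),interpolation=cv2.INTER_CUBIC))
s=arm.get_state();M=R.from_quat(s["orientation"]).as_matrix();p=s["eef_pos"]
for sg in(-1,1):
  for z in(-.0,.01,.019):
    q=p+M@[0,sg*.036,z]; print(sg,z,q.round(3),((proj("side",q)[0]-[280,190])*7.5).round())
q=[.537,.0656,.122];print("lid",((proj("side",q)[0]-[280,190])*7.5).round(), s["force"],s["moment"])
E
```

```text
-1 -0.0 [0.51  0.043 0.125] [210. 288.]
-1 0.01 [0.51  0.043 0.115] [210. 312.]
-1 0.019 [0.51  0.043 0.106] [211. 334.]
1 -0.0 [0.567 0.088 0.125] [286. 173.]
1 0.01 [0.567 0.088 0.115] [286. 197.]
1 0.019 [0.567 0.088 0.106] [286. 218.]
lid [244. 238.] [ 0.45446879  0.41266944 -0.3713665 ] [ 0.00552169 -0.0130896   0.03703866]
```

View pics/m6.png

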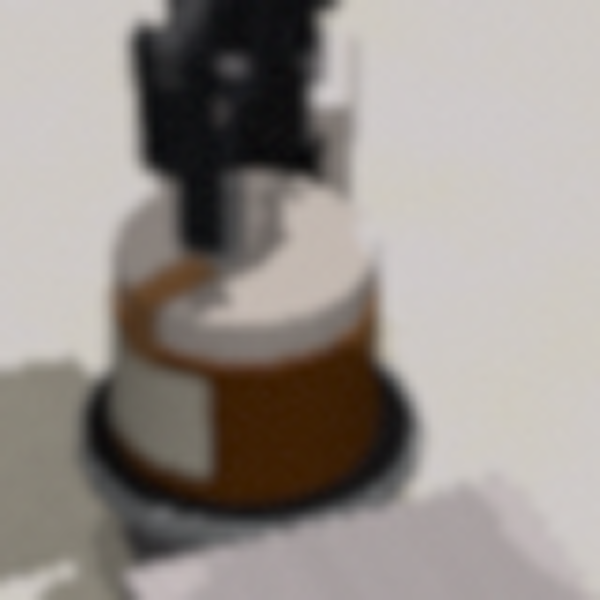

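{"op": "step_arm", "data": {"linear": [[0, 0, 0.01], [0, 0, 0.01], [0, 0, 0]], "twist": [[0, 0, 0], [0, 0, 0], [0, 0, 0]]}}

```text
clock: 20.55
eef_pos: [0.5386, 0.0654, 0.1235]
orientation: [0.438, 0.899, -0.0, -0.0]
force: [-0.1, 0.1, -1.2]
opening: 0.0602
grasp_force: 0.0
```

{"op": "step_arm", "data": {"linear": [[0, 0, 0.01], [0, 0, 0.01], [0, 0, 0]], "twist": [[0, 0, 0], [0, 0, 0], [0, 0, 0]]}}

```text
clock: 20.85
eef_pos: [0.5386, 0.0654, 0.122]
orientation: [0.438, 0.899, -0.0, -0.0]
force: [-0.3, 0.4, 0.1]
opening: 0.0599
grasp_force: 0.0
```

{"op": "step_arm", "data": {"linear": [[0, 0, 0.01], [0, 0, 0.01], [0, 0, 0]], "twist": [[0, 0, 0], [0, 0, 0], [0, 0, 0]]}}

```text
clock: 21.15
eef_pos: [0.5386, 0.0654, 0.1205]
orientation: [0.438, 0.899, -0.0, -0.0]
force: [0.2, -0.5, -0.1]
opening: 0.0598
grasp_force: 0.0
```

```bash
python3 - <<'E'
from h import *
a=arm.capture("side");b=arm.capture("top");cv2.imwrite("pics/t7.png",b)
cv2.imwrite("pics/m7.png",np.hstack([cv2.resize(a[190:270,280:360],(400,400),interpolation=cv2.INTER_CUBIC),cv2.resize(b[205:285,250:330],(400,400),interpolation=cv2.INTER_CUBIC)]))
s=arm.get_state();print(s["force"],s["moment"],s["eef_pos"])
E
```

```text
[ 0.110424  -0.5808802  0.1276778] [-0.01058099  0.04043744 -0.00205793] [0.53861974 0.0653871  0.12058988]
```

View pics/m7.png

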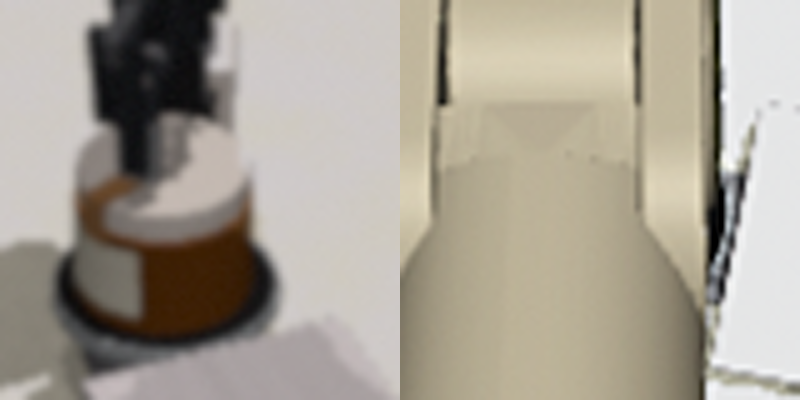

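The fingertips still hover above the lid with about 10-15 mm of gap. I keep lowering in small steps.

{"op": "step_arm", "data": {"linear": [[0, 0, 0.01], [0, 0, 0.01], [0, 0, 0.01]], "twist": [[0, 0, 0], [0, 0, 0], [0, 0, 0]]}}

```text
clock: 21.55
eef_pos: [0.5387, 0.0654, 0.1183]
orientation: [0.438, 0.899, -0.0, -0.0]
force: [0.2, 0.6, -0.0]
opening: 0.06
grasp_force: 0.0
```

{"op": "step_arm", "data": {"linear": [[0, 0, 0.01], [0, 0, 0.01]], "twist": [[0, 0, 0], [0, 0, 0]]}}

```text
clock: 21.75
eef_pos: [0.5386, 0.0654, 0.1168]
orientation: [0.438, 0.899, -0.0, -0.0]
force: [0.4, -0.2, -0.2]
opening: 0.0599
grasp_force: 0.0
```

{"op": "step_arm", "data": {"linear": [[0, 0, 0.01], [0, 0, 0.01]], "twist": [[0, 0, 0], [0, 0, 0]]}}

```text
clock: 21.95
eef_pos: [0.5387, 0.0654, 0.1153]
orientation: [0.438, 0.899, -0.0, -0.0]
force: [0.3, -0.9, -0.4]
opening: 0.0596
grasp_force: 0.0
```

{"op": "step_arm", "data": {"linear": [[0, 0, 0.01], [0, 0, 0.01]], "twist": [[0, 0, 0], [0, 0, 0]]}}

```text
clock: 22.15
eef_pos: [0.5387, 0.0654, 0.1138]
orientation: [0.438, 0.899, -0.0, -0.0]
force: [-0.5, -0.3, -0.2]
opening: 0.0595
grasp_force: 0.0
```

{"op": "step_arm", "data": {"linear": [[0, 0, 0.01], [0, 0, 0.01]], "twist": [[0, 0, 0], [0, 0, 0]]}}

```text
clock: 22.35
eef_pos: [0.5387, 0.0654, 0.1123]
orientation: [0.438, 0.899, -0.0, -0.0]
force: [0.1, 0.1, 0.0]
opening: 0.0595
grasp_force: 0.0
```

{"op": "step_arm", "data": {"linear": [[0, 0, 0.01]], "twist": [[0, 0, 0]]}}

```text
clock: 22.45
eef_pos: [0.5387, 0.0654, 0.1116]
orientation: [0.438, 0.899, -0.0, 0.0]
force: [-0.1, -0.4, -0.9]
opening: 0.0598
grasp_force: 0.0
```

```bash
python3 - <<'E'
from h import *
print(arm.get_state()["force"])
a=arm.capture("side");cv2.imwrite("pics/s8.png",a)
g=cv2.cvtColor(a,cv2.COLOR_BGR2GRAY)
for r in range(212,240): print(r,g[r,296:318].tolist())
q=np.array([.5387,.0654,.122]);s=arm.get_state();M=R.from_quat(s["orientation"]).as_matrix()
for y in(-.031,-.036,-.042): print(proj("side",q+M@[0,y,0]))
E
```

```text
[-0.07702324 -0.40954696 -0.8930415 ]
212 [200, 179, 128, 65, 23, 15, 19, 17, 16, 16, 17, 15, 16, 21, 24, 21, 27, 32, 27, 18, 12, 13]
213 [199, 180, 133, 70, 25, 14, 14, 18, 12, 15, 15, 16, 18, 18, 23, 30, 50, 64, 55, 36, 23, 21]
214 [200, 185, 142, 79, 28, 15, 18, 20, 18, 16, 15, 16, 17, 18, 24, 40, 72, 95, 86, 67, 53, 45]
215 [202, 190, 152, 89, 33, 15, 18, 20, 19, 19, 17, 15, 16, 19, 28, 49, 85, 110, 108, 94, 84, 79]
216 [202, 192, 160, 99, 41, 24, 21, 22, 21, 19, 17, 16, 17, 22, 32, 55, 92, 118, 118, 107, 103, 105]
217 [198, 185, 154, 107, 69, 57, 47, 34, 19, 18, 16, 17, 18, 26, 41, 64, 94, 119, 120, 109, 107, 122]
218 [187, 166, 142, 119, 106, 97, 83, 59, 32, 19, 17, 18, 19, 35, 55, 71, 95, 116, 115, 106, 106, 120]
219 [168, 146, 134, 129, 126, 121, 109, 81, 44, 20, 15, 15, 21, 40, 61, 75, 94, 110, 110, 104, 104, 113]
220 [154, 136, 131, 132, 131, 130, 118, 88, 49, 21, 16, 17, 23, 40, 62, 74, 89, 104, 106, 104, 105, 111]
221 [145, 133, 131, 133, 131, 131, 120, 92, 53, 23, 17, 15, 22, 41, 61, 75, 87, 100, 105, 104, 105, 111]
222 [138, 132, 132, 131, 132, 130, 122, 95, 54, 22, 16,
[... 1207 characters left out ...]
 [72, 58, 58, 61, 73, 93, 105, 110, 111, 114, 118, 121, 123, 124, 126, 128, 127, 127, 126, 129, 127, 126]
235 [78, 62, 60, 61, 69, 87, 102, 107, 112, 113, 115, 117, 117, 120, 120, 121, 122, 122, 123, 123, 121, 122]
236 [84, 71, 61, 59, 63, 73, 85, 94, 103, 107, 110, 111, 115, 118, 119, 120, 121, 121, 122, 121, 119, 116]
237 [90, 83, 75, 66, 60, 57, 62, 71, 79, 87, 90, 99, 103, 108, 111, 113, 112, 112, 112, 111, 107, 100]
238 [95, 92, 88, 79, 69, 62, 56, 55, 57, 60, 67, 73, 79, 86, 87, 88, 88, 87, 88, 86, 81, 73]
239 [94, 97, 99, 94, 88, 87, 79, 71, 66, 60, 58, 52, 52, 54, 55, 57, 57, 56, 57, 54, 53, 49]
[[308.76058763 228.25663484]]
[[308.03513518 229.35893692]]
[[307.15968395 230.68915741]]
```

{"op": "step_arm", "data": {"linear": [[0, 0, 0.01], [0, 0, 0.01]], "twist": [[0, 0, 0], [0, 0, 0]]}}

```text
clock: 22.7
eef_pos: [0.5387, 0.0654, 0.1101]
orientation: [0.438, 0.899, -0.0, -0.0]
force: [0.3, -0.6, -0.3]
opening: 0.0596
grasp_force: 0.0
```

{"op": "step_arm", "data": {"linear": [[0, 0, 0.01], [0, 0, 0]], "twist": [[0, 0, 0], [0, 0, 0]]}}

```text
clock: 22.9
eef_pos: [0.5386, 0.0654, 0.1093]
orientation: [0.438, 0.899, -0.0, -0.0]
force: [-0.4, 0.8, -0.8]
opening: 0.0596
grasp_force: 0.0
```

{"op": "step_arm", "data": {"linear": [[0, 0, 0.01], [0, 0, 0]], "twist": [[0, 0, 0], [0, 0, 0]]}}

```text
clock: 23.1
eef_pos: [0.5386, 0.0654, 0.1086]
orientation: [0.438, 0.899, -0.0, -0.0]
force: [-0.0, 0.9, 0.4]
opening: 0.0595
grasp_force: 0.0
```

{"op": "step_arm", "data": {"linear": [[0, 0, 0.01], [0, 0, 0.01], [0, 0, 0]], "twist": [[0, 0, 0], [0, 0, 0], [0, 0, 0]]}}

```text
clock: 23.4
eef_pos: [0.5389, 0.0653, 0.1076]
orientation: [0.438, 0.899, 0.0, 0.0]
force: [-1.8, -1.6, 5.6]
opening: 0.0598
grasp_force: 2.9
```

{"op": "step_arm", "data": {"linear": [[0, 0, 0.01], [0, 0, 0]], "twist": [[0, 0, 0], [0, 0, 0]]}}

```text
clock: 23.6
eef_pos: [0.539, 0.0652, 0.1073]
orientation: [0.438, 0.899, 0.0, 0.0]
force: [-2.7, -0.5, 8.5]
opening: 0.0597
grasp_force: 4.4
```

{"op": "step_arm", "data": {"linear": [[0, 0, 0.01], [0, 0, 0.01], [0, 0, 0]], "twist": [[0, 0, 0], [0, 0, 0], [0, 0, 0]]}}

```text
clock: 23.9
eef_pos: [0.5393, 0.0651, 0.1064]
orientation: [0.438, 0.899, 0.0, 0.0]
force: [-5.0, -1.6, 14.0]
opening: 0.0599
grasp_force: 7.3
```

{"op": "step_arm", "data": {"linear": [[0, 0, 0], [0, 0, 0], [0, 0, 0]], "twist": [[0, 0, 0.5], [0, 0, 1], [0, 0, 0.5]]}}

```text
clock: 24.2
eef_pos: [0.5396, 0.0646, 0.1066]
orientation: [0.51, 0.86, 0.001, 0.001]
force: [-4.1, -2.3, 13.4]
opening: 0.06
grasp_force: 6.9
```

{"op": "step_arm", "data": {"linear": [[0, 0, 0], [0, 0, 0], [0, 0, 0], [0, 0, 0], [0, 0, 0]], "twist": [[0, 0, 1], [0, 0, 1], [0, 0, 1], [0, 0, 1], [0, 0, 1]]}}

```text
clock: 24.7
eef_pos: [0.5395, 0.0647, 0.1065]
orientation: [0.671, 0.742, 0.001, 0.001]
force: [-3.7, -2.5, 14.1]
opening: 0.0599
grasp_force: 7.1
```

{"op": "step_arm", "data": {"linear": [[0, 0, 0], [0, 0, 0], [0, 0, 0], [0, 0, 0], [0, 0, 0]], "twist": [[0, 0, 1], [0, 0, 1], [0, 0, 1], [0, 0, 1], [0, 0, 1]]}}

```text
clock: 25.2
eef_pos: [0.5394, 0.0649, 0.1065]
orientation: [0.805, 0.594, 0.001, 0.0]
force: [-3.9, -1.6, 13.5]
opening: 0.0598
grasp_force: 7.1
```

```bash
python3 - <<'E'
from h import *
s=arm.get_state();print(s["force"],s["moment"],s["joints"].round(2))
a=arm.capture("side");cv2.imwrite("pics/s9.png",a)
h=cv2.cvtColor(a,cv2.COLOR_BGR2HSV)
for n in("sc","s8","s9"):
    a=cv2.imread(f"pics/{n}.png") if n!="sc" else cv2.imread("pics/s3.png")
    h=cv2.cvtColor(a,cv2.COLOR_BGR2HSV)[215:262,290:345]
    m=cv2.inRange(h,(5,90,120),(20,255,255)); ys,xs=np.nonzero(m)
    print(n,len(xs),xs.mean()+290 if len(xs) else 0,ys.mean()+215 if len(xs) else 0)
E
```

```text
[-3.89230428 -1.57983969 13.5271587 ] [-0.35170831  1.22123712  0.08599873] [-0.75  0.35  0.7   1.78 -0.25  1.1  -0.26]
sc 31 302.51612903225805 229.29032258064515
s8 1 329.0 231.0
s9 0 0 0
```

{"op": "step_arm", "data": {"linear": [[0, 0, 0], [0, 0, 0], [0, 0, 0], [0, 0, 0], [0, 0, 0]], "twist": [[0, 0, 1], [0, 0, 1], [0, 0, 1], [0, 0, 1], [0, 0, 1]]}}

```text
clock: 25.75
eef_pos: [0.5395, 0.065, 0.1065]
orientation: [0.906, 0.422, 0.001, 0.0]
force: [-3.9, -1.3, 15.1]
opening: 0.06
grasp_force: 7.1
```

{"op": "step_arm", "data": {"linear": [[0, 0, 0], [0, 0, 0], [0, 0, 0], [0, 0, 0], [0, 0, 0]], "twist": [[0, 0, 1], [0, 0, 1], [0, 0, 1], [0, 0, 1], [0, 0, 1]]}}

```text
clock: 26.25
eef_pos: [0.5396, 0.0649, 0.1065]
orientation: [0.972, 0.234, 0.001, -0.0]
force: [-3.5, -1.3, 14.4]
opening: 0.0595
grasp_force: 7.1
```

{"op": "step_arm", "data": {"linear": [[0, 0, 0], [0, 0, 0], [0, 0, 0], [0, 0, 0], [0, 0, 0]], "twist": [[0, 0, 1], [0, 0, 1], [0, 0, 1], [0, 0, 1], [0, 0, 1]]}}

```text
clock: 26.75
eef_pos: [0.5396, 0.0648, 0.1065]
orientation: [0.999, 0.036, 0.001, -0.0]
force: [-4.2, -1.6, 14.3]
opening: 0.0594
grasp_force: 7.3
```

{"op": "step_arm", "data": {"linear": [[0, 0, 0], [0, 0, 0], [0, 0, 0]], "twist": [[0, 0, 1], [0, 0, 1], [0, 0, 0.1]]}}

```text
clock: 27.05
eef_pos: [0.5396, 0.0647, 0.1064]
orientation: [0.999, -0.048, 0.001, 0.0]
force: [-3.4, -1.0, 14.9]
opening: 0.0598
grasp_force: 7.5
```

{"op": "step_arm", "data": {"linear": [[0, 0, -0.02], [0, 0, -0.05], [0, 0, -0.3], [0, 0, -0.5], [0, 0, -0.5]], "twist": [[0, 0, 0], [0, 0, 0], [0, 0, 0], [0, 0, 0], [0, 0, 0]]}}

```text
clock: 27.55
eef_pos: [0.5381, 0.0654, 0.2084]
orientation: [0.999, -0.046, -0.001, 0.0]
force: [0.9, -0.4, 0.4]
opening: 0.0596
grasp_force: 0.0
```

```bash
python3 - <<'E'
from h import *
s=arm.get_state();M=R.from_quat(s["orientation"]).as_matrix();print(s["eef_pos"],s["force"],s["joints"].round(2),M[:,0])
print("to view spot",M.T@(np.array([.46,-.2,.22])-s["eef_pos"])/.075)
E
```

```text
[0.53812045 0.06535565 0.20840663] [ 0.94491087 -0.36667542  0.40917115] [-1.03  0.33  1.07  1.66 -0.3   1.33 -1.57] [ 0.99572646 -0.09234284 -0.00127458]
to view spot [-0.71063573  3.61926075 -0.15087426]
```

{"op": "step_arm", "data": {"linear": [[0, 0.6, 0], [-0.1, 0.6, 0], [-0.15, 0.6, 0], [-0.15, 0.6, 0], [-0.15, 0.6, 0]], "twist": [[0, 0, 0], [0, 0, 0], [0, 0, 0], [0, 0, 0], [0, 0, 0]]}}

```text
clock: 28.05
eef_pos: [0.476, -0.1562, 0.2077]
orientation: [0.999, -0.046, 0.0, -0.0]
force: [0.3, 0.3, 0.6]
opening: 0.0598
grasp_force: 0.0
```

{"op": "step_arm", "data": {"linear": [[-0.15, 0.6, 0], [0, 0.3, 0], [0, 0, 0]], "twist": [[0, 0, 0], [0, 0, 0], [0, 0, 0]]}}

```text
clock: 28.35
eef_pos: [0.4578, -0.225, 0.2081]
orientation: [0.999, -0.049, 0.0, 0.0]
force: [-0.7, 0.6, 0.2]
opening: 0.0598
grasp_force: 0.0
```

```bash
python3 - <<'E'
from h import *
print(arm.get_state()["eef_pos"])
b=arm.capture("top"); cv2.imwrite("pics/t10.png",b);a=arm.capture("side")
e,c,sc,n=lid(b); print(e,c,n,sc)
for p in(e[0],c[0]): 
    L=ray("top",p,.122); d=ray("top",sc,.122)-L; print(L,"strip",d,np.hypot(*d),np.arctan2(d[1],d[0]))
cv2.imwrite("pics/m10.png",np.hstack([cv2.resize(a[190:290,270:370],(400,400),interpolation=3),cv2.resize(b[195:295,230:330],(400,400),interpolation=3)]))
E
```

```text
[ 0.45777343 -0.22502283  0.20806971]
((290.9365539550781, 243.4956817626953), (34.81439971923828, 35.34639358520508), 107.72760772705078) ((290.5490417480469, 243.43817138671875), 18.507022857666016) 66 [280.06060606 236.65151515]
[0.54002953 0.0667579 ] strip [0.01609763 0.02664608] 0.031131130085485126 1.0273474985191346
[0.54015056 0.06769526] strip [0.01597659 0.02570872] 0.030268625325437244 1.0147563639283412
```

View pics/m10.png

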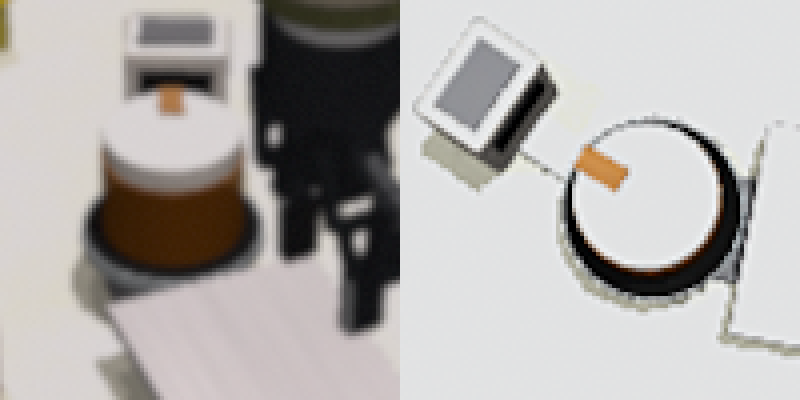

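```bash
python3 -c "
from cell import arm
print(arm.finish_job())"
```

```text
the job is handed in; nothing more can be done
None
```

I handed the job in at about 28 s of the 67 s. At the last look the jar stood on the turntable about 2–3 mm off its axis, with its label within about 0.05 rad of the scanner's direction. I saw no sign of the bystanders or the pink jar being touched, the highest force I read on the jar was about 15 N, and no verdict came back.

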